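# Hold a printed sensor pod down in a sprung test nest

## Task

Set the white sensor pod flange down, crown up, in the pocket of the sprung test nest, lined up with the pocket, and let go of it so that it sits fully home with the nest still up. Then push down on top of the pod, not on the nest, until the nest is half-way down (10 mm of its 20 mm travel), never pushing it to its bottom stop, and finish while still holding it there: do not let it come back up. Leave the green pod and everything else on the bench alone.

Things in the scene. Friction and masses are not known exactly. Their poses are not given: they have to be found in the camera images.
- pod_grip (a point): White printed pod, loose, about 50 g: a flange 60 (its x) x 46 (its y) x 8 mm, and centred on it an oblong crown 42 (x) x 28 (y) mm, upright sides, flat top, from 8 to 40 mm above the underside. It starts flange down on the bench. This point: on its middle axis 28 mm above the underside, 12 mm below the top; grip the crown here across its 28 mm. z points out of the crown; a half turn about z is no matter.
- nest_seat (a point): Centre of the pocket floor, 62 mm above the bench with the nest up; moves with the nest. Blue pocket on a black plate: 64 (along x) x 50 (along y) mm at the floor, walls upright for 4 mm, then flaring outwards at 45 degrees to about 71 x 57 mm at their top, 10 mm above the floor. x runs along the long side, z is up.
- fixture: The fixed test fixture that carries the sprung nest: grey base 150 (x) x 124 (y) x 30 mm, origin at the centre of its underside on the bench. The nest plate, 146 x 118 x 8 mm, is carried above it on springs, its top 62 mm above the bench; thin guide posts at the four corners (64 mm along x, 51 mm along y from the middle) reach 82 mm above the bench.
- nest (a joint): How far the sprung nest is pushed down, in m: 0 is up (at rest, also with the pod in it), 0.010 is half-way, 0.020 is the bottom stop. With the pod in it, it starts to move at about 3 N and takes a further 0.5 N per mm: about 8 N at half-way, 13 N at the bottom. It springs back when let go.
- spare_grip (a point): Green printed pod, the same shape and size as the white one; this point lies as on the white one. Leave it alone: it and the white one may be in each other's places.
- meter: Orange handheld multimeter lying on its back, 85 x 175 x 46 mm, origin at the middle of its underside. Leave alone.
- tape: Roll of copper tape lying flat, 68 mm across, 25 mm high, origin at the centre of its underside. Leave alone.
- driver: Red-handled screwdriver lying on the bench, 170 mm long. Leave alone.
- shell: White 3D-printed hollow forearm shell standing upright, 80 mm across, 170 mm high, origin at the centre of its underside. Leave alone.
- bin: Yellow open parts bin, 110 x 100 x 50 mm, origin at the centre of its underside. Leave alone.
- flux: Amber jar with a black cap, 40 mm across, 90 mm high, origin at the centre of its underside. Leave alone.
There are look-alikes about, which are no part of the job. Of the things that look like the part that bears pod_grip, the smallest one is meant.

How it is judged:
By the outcome, as a careful person would: the job done as asked, in the order asked, and still so for the second after the job is handed in, while the arm keeps its last pose, push and grip.
It also fails if it takes over 50 s, if anything falls off the work surface, if the arm or the gripper's body presses on something with over 40 N, if the wrist force passes 120 N, or if a joint passes its speed limit or range.

## Robot

A 7-joint arm with a two-finger parallel gripper is mounted at the origin on the work surface. World frame = base frame: x ahead of the robot, y to its left, z up, the work surface at z = 0. Lengths are in m, angles in rad, forces in N, time in s.
With the tool pointing down it reaches from about 0.35 to 0.775 m from the base axis. Payload 3.1 kg.
Tool frame: the origin (TCP) lies on the centre line of the jaws, within the pads' length; the fingertips stand 14 mm ahead of it and the grasp point (between the pads) lies 5 mm behind it; z points along the fingers, y is the line along which they close (so a half turn about z gives the same grasp; the last joint's range is limited). The gripper opens to 85 mm and grips with 20 to 120 N. Pads are 22 mm wide; open, the fingers measure 114 mm over their backs; the gripper's body (76 mm by 85 mm) begins 54 mm behind the grasp point. The pads swing forward as they close: fully open they stand 13 mm farther back than shut.
Start: joints at [-1.15, 0.311, 0.014, 1.512, -0.004, 1.319, -0.027], TCP at [0.246, 0.492, 0.245] pointing down, gripper open.
Joint ranges: [-2.7, 2.7], [-0.3, 1.91], [-1.27, 1.3], [0.12, 2.57], [-1.44, 4.58], [0.2, 2.03], [-3.05, 3.05]. Speed limits (rad/s): [2.79, 2.79, 3.14, 3.14, 3.14, 3.14, 3.14].

## Interface

Orientations are given as a unit quaternion [x, y, z, w].
In Python, from bench import env, cams gives the robot as it stands.
- The arm moves only by the tool drive_tool, never from a script. Its argument "deltas" is a list of rows, each an object with "slide": the shift along the tool's x, y, z as a fraction of full scale, a list of three; "turn": the turn, a rotation vector about the tool's x, y, z as a fraction of full scale, a list of three. A call has 1 to 12 rows; each row is the pose to reach, as a shift and turn from the pose commanded when the call began, along the tool's axes at that moment; what a row does not reach only later rows make up. Full scale, the value 1, is 0.15 m for a shift and 2 rad for a turn. A row lasts 1/12 s, in which the tool goes at most 41.7 mm and 7.16 degrees, less where a joint would pass 70% of its speed; a pose out of reach is approached as far as the arm can. A call with a number of a shift or a turn outside -1 to 1 is refused whole. A call with a gripper value outside its range is refused whole. "jaw" is the opening, from -1 (shut) to 1 (fully open), set as the call begins (left out, the last holds). The fingers move at their own pace and stop on an object; "squeeze" is the grip in N (left out, the last holds). Time passes only in rows, so rows that repeat a pose let the fingers close. It gives the time, the measured TCP pose, the force, the opening and the grip force at its end, in the units of the state.
- env.sense(): the state, without advancing time (a new reading comes with each control period).
- cams.get_image(name): name is "side" or "top"; returns the picture (384x512x3 uint8, red, green, blue); there is no depth.
- cams.camera_model(name): a dict with "K" (3x3 intrinsics, pixels), "R" (3x3) and "t" (3): a world point X has camera coordinates R X + t. Camera axes: x right, y down, z forward; pixel columns grow to the right and rows downward; lengths in m; the calibration is good to about 2 mm. A picture is of the moment at which its call begins. camera_model takes no time and is no camera call.
- env.close_job(): hands the job in; it is judged then, once.
The state is a dict: "time": time; "joint_pos": joint angles; "qvel": joint speeds; "effort": joint torques, N m; "position": TCP position; "eef_rot": TCP orientation; "wrist_force": force on the tool from outside, world axes, zero at the start; "moment": the same for the moment, N m; "finger_gap": finger opening in m; "finger_force": force on a finger pad.
Only numpy, scipy, OpenCV 4.12 (cv2) and the standard library are available. Lean on these libraries where they do the work, as an engineer would, in place of code of your own. Each camera call takes 0.05 s, during which the arm holds its last target. There are 200 camera calls.

## Working session

There is one attempt and no reset: what is moved stays moved. The work goes in short steps, Python scripts to look and compute and a tool call to move; the robot and the scene stay as the last step left them, time stands still between calls to the robot, and variables do not carry over. Pictures are saved under pics/ and viewed, at most 10 in all, crops included, and the job is handed in when it is done.

Besides the shell and the picture viewer there is one more tool, called after "Emit:" by a JSON object that holds its "api" and its "payload", one argument or row to a line. drive_tool: Moves the arm, as the interface text tells. Shift numbers are shares of 0.15 m and turn numbers shares of 2 rad, none past 1 either way. Its arguments: {"type":"object","properties":{"deltas":{"type":"array","items":{"type":"object","properties":{"slide":{"type":"array","items":{"type":"number"}},"turn":{"type":"array","items":{"type":"number"}}}}},"jaw":{"type":"number"},"squeeze":{"type":"number"}},"required":["deltas"]}

```bash
mkdir -p pics; cat > h.py <<'E'
import numpy as np, cv2
from bench import env, cams
def grab(n,f=None):
    im=cams.get_image(n)
    if f: cv2.imwrite('pics/'+f,cv2.cvtColor(im,cv2.COLOR_RGB2BGR))
    return im
def ray(n,uv):
    m=cams.camera_model(n);K,R,t=[np.array(m[k]) for k in('K','R','t')]
    d=R.T@np.linalg.solve(K,[uv[0],uv[1],1.]);return -R.T@t,d/np.linalg.norm(d)
def onz(n,uv,z):
    c,d=ray(n,uv);return c+d*(z-c[2])/d[2]
def proj(n,X):
    m=cams.camera_model(n);p=np.array(m['K'])@(np.array(m['R'])@np.array(X)+np.array(m['t']));return p[:2]/p[2]
def tri(a,b):
    (c1,d1),(c2,d2)=ray('top',a),ray('side',b)
    s=np.linalg.lstsq(np.c_[d1,-d2],c2-c1,rcond=None)[0]
    p,q=c1+s[0]*d1,c2+s[1]*d2;return (p+q)/2,np.linalg.norm(p-q)
E
python3 - <<'E'
from h import *
a=grab('top','top0.png');b=grab('side','side0.png')
for n in('top','side'): print(n,ray(n,(256,192)),cams.camera_model(n)['K'][0])
s=env.sense();print(s['time'],s['position'],s['eef_rot'],s['wrist_force'],s['finger_gap'])
E
```

```text
top (array([0.36498592, 0.01036092, 1.16600142]), array([ 0.18745548, -0.02034289, -0.98206243])) [368.48519325   0.         252.33793792]
side (array([ 0.36288294, -1.12304913,  0.78984178]), array([ 0.14309834,  0.83127634, -0.53712429])) [419.1367028    0.         253.51455139]
0.1 [0.24526226 0.49157606 0.24432791] [ 2.29308726e-01  9.73353140e-01 -1.06352580e-03 -2.03585612e-04] [ 0.05573633  0.60166325 -0.94752441] 0.0855945070588049
```

View pics/top0.png

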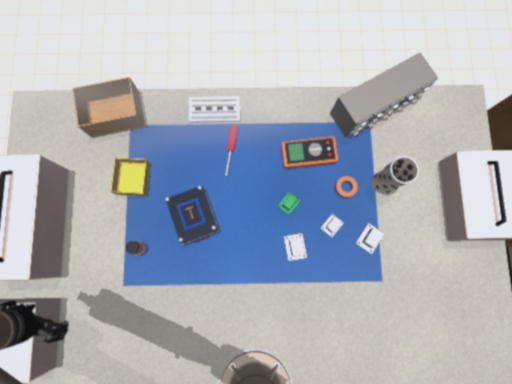

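View pics/side0.png

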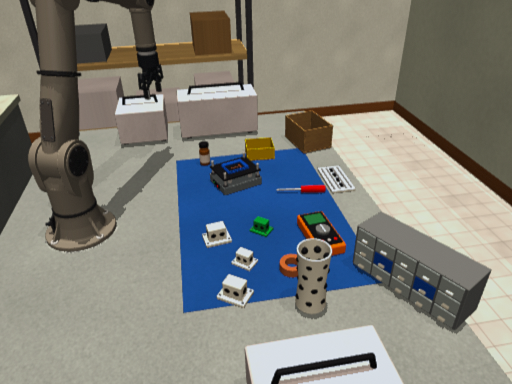

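The top view shows three white pods at (332,226), (370,238) and (295,247), the green pod at (289,203), and the nest at (192,215). The pod at (332,226) looks smallest. I'll check this in one enlarged crop and measure all three.

```bash
python3 - <<'E'
from h import *
a=cv2.imread('pics/top0.png');b=cv2.imread('pics/side0.png')
R=lambda c,w,h:cv2.resize(c,(w,h),interpolation=cv2.INTER_CUBIC)
c1=R(a[195:270,275:390],460,300);c2=R(b[205:310,190:285],332,300)[:, :332]
c3=R(a[178:252,155:229],296,296);c4=R(b[148:203,200:275],400,293)
m=np.zeros((600,796,3),np.uint8);m[:300,:460]=c1;m[:300,462:794]=c2;m[302:598,:296]=c3;m[302:595,300:700]=c4
cv2.imwrite('pics/crop.png',m)
hsv=cv2.cvtColor(a,cv2.COLOR_BGR2HSV)
w=cv2.inRange(hsv,(0,0,120),(180,70,255));w[:,:270]=0;w[:,385:]=0;w[:205]=0;w[268:]=0
for c in cv2.findContours(w,0,1)[0]:
    if cv2.contourArea(c)>60:
        r=cv2.minAreaRect(c);p=np.array([onz('top',q,.006)[:2] for q in cv2.boxPoints(r)]);
        print(r,p.mean(0).round(4),[np.linalg.norm(p[i]-p[i-1]).round(4) for i in(1,2)])
E
```

```text
((294.8269348144531, 246.63458251953125), (25.49509620666504, 19.41549301147461), 78.69007110595703) [ 0.4108 -0.1315] [np.float64(0.0613), np.float64(0.0788)]
((331.519775390625, 225.19802856445312), (15.268065452575684, 19.34893226623535), 39.28940963745117) [ 0.4757 -0.2501] [np.float64(0.0625), np.float64(0.0476)]
((370.0, 236.0), (62.0, 28.0), 90.0) [ 0.4409 -0.3694] [np.float64(0.0896), np.float64(0.1948)]
```

View pics/crop.png

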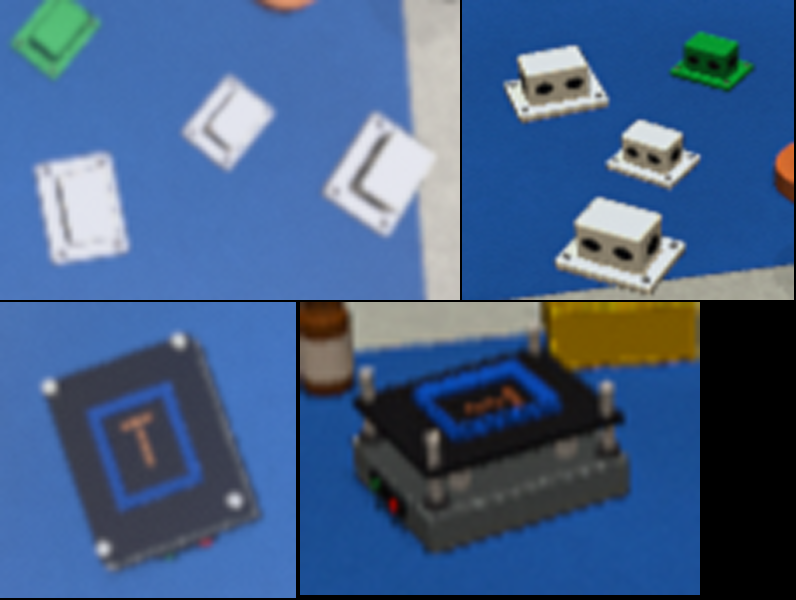

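The crop settles it. Of the white candidates, (332,226) measures about 62x48 mm against the stated 60x46. The other two, at (295,247) and (370,238), are clearly larger. So (332,226) is the pod. Its axis and the nest get measured next.

```bash
cat >> h.py <<'E'
from scipy.spatial.transform import Rotation as Ro
def refine(g,uv,r=4):   # bright centroid around a pixel
    u,v=map(lambda q:int(round(q)),uv);w=g[v-r:v+r+1,u-r:u+r+1].astype(float);w=np.clip(w-np.percentile(w,70),0,None)
    Y,X=np.mgrid[v-r:v+r+1,u-r:u+r+1];return (w*X).sum()/w.sum(),(w*Y).sum()/w.sum()
E
python3 - <<'E'
from h import *
a=cv2.imread('pics/top0.png');b=cv2.imread('pics/side0.png');g=cv2.cvtColor(a,6)
T=[refine(g,p,3) for p in[(167,199),(199.6,187.4),(213.4,227),(180.4,239)]]
P=np.array([onz('top',p,.082) for p in T]);c=P.mean(0)
print('posts top',np.round(T,1).tolist(),'centre',c.round(4),'sides',[np.linalg.norm(P[i]-P[i-1]).round(4) for i in range(4)])
d=(P[2]+P[3]-P[0]-P[1]) ;e=(P[1]+P[2]-P[0]-P[3]);print('long dir deg',np.degrees(np.arctan2(d[1],d[0])),'short',np.degrees(np.arctan2(e[1],e[0])))
# side view post tops (from crop)
S=[((x-300)/400*75+199.5,(y-302)/293*55+147.5) for x,y in[(366,370),(534,332),(607,384),(432,433)]]
for i,p in enumerate(P): print(i,proj('side',p).round(1),np.round(S[i],1))
# pair by nearest projection
for p,t in zip(P,T):
    s=min(S,key=lambda q:np.linalg.norm(np.array(q)-proj('side',p)));print('tri',*[np.round(k,4) for k in tri(t,s)])
# pocket blue rim, top view
h=cv2.cvtColor(a,cv2.COLOR_BGR2HSV);roi=np.zeros(g.shape,np.uint8);cv2.fillConvexPoly(roi,np.int32([[170,200],[199,190],[211,226],[182,236]]),255)
m=cv2.inRange(h,(100,150,90),(130,255,255))&roi
r=cv2.minAreaRect(cv2.convexHull(cv2.findNonZero(m)));print('rim',r,onz('top',r[0],.072).round(4),'vs floor z',onz('top',r[0],.062).round(4))
# pod flange, 8x upsampled
o=(310,205);up=cv2.resize(h[205:246,310:353],None,fx=8,fy=8,interpolation=cv2.INTER_CUBIC)
m=255-cv2.inRange(up,(90,95,0),(130,255,255));k=max(cv2.findContours(m,0,1)[0],key=cv2.contourArea);r=cv2.minAreaRect(k)
q=np.array([onz('top',((x+.5)/8-.5+o[0],(y+.5)/8-.5+o[1]),.006)for x,y in cv2.boxPoints(r)])
print('pod',q.mean(0).round(4),[np.linalg.norm(q[i]-q[i-1]).round(4) for i in(1,2)],[np.degrees(np.arctan2(*(q[i]-q[i-1])[1::-1])).round(1) for i in(1,2)])
c=q.mean(0)
# side: crown top bright face
gs=cv2.cvtColor(b,6);o=(225,240);up=cv2.resize(gs[240:275,225:265],None,fx=8,fy=8,interpolation=cv2.INTER_CUBIC)
m=cv2.inRange(up,222,255);m[150:]=0;k=max(cv2.findContours(m,0,1)[0],key=cv2.contourArea);r=cv2.minAreaRect(k);M=cv2.moments(k)
uv=((M['m10']/M['m00']+.5)/8-.5+o[0],(M['m01']/M['m00']+.5)/8-.5+o[1]);print('crown side',uv,cv2.contourArea(k)/64,'expected',proj('side',[c[0],c[1],.04]),'on z.04',onz('side',uv,.04).round(4))
X=np.array([c[0],c[1],0]);cc,dd=ray('side',uv);t=((c-cc)[:2]@dd[:2])/(dd[:2]@dd[:2]);print('crown top height',(cc+t*dd).round(4))
s=env.sense();print(Ro.from_quat(s['eef_rot']).as_matrix().round(3).tolist())
E
```

```text
posts top [[166.7, 198.6], [199.1, 186.9], [213.2, 227.2], [180.3, 239.2]] centre [0.5126 0.1852 0.082 ] sides [np.float64(0.1284), np.float64(0.1021), np.float64(0.1287), np.float64(0.1021)]
long dir deg -160.76077854831752 short -70.69111120651614
0 [243.5 151.9] [211.9 160.3]
1 [257.2 163.1] [243.4 153.1]
2 [224.4 172.6] [257.1 162.9]
3 [211.9 160.5] [224.2 172.1]
tri [0.5567 0.2558 0.0762] 0.0013
tri [0.5898 0.1581 0.0829] 0.0004
tri [0.4684 0.1156 0.0843] 0.0003
tri [0.4351 0.2119 0.0832] 0.0001
rim ((190.85000610351562, 213.55001831054688), (26.879358291625977, 22.135942459106445), 71.56504821777344) [0.5116 0.1836 0.072 ] vs floor z [0.5129 0.1852 0.062 ]
pod [ 0.476  -0.2502  0.006 ] [np.float64(0.0655), np.float64(0.0507)] [np.float64(-41.2), np.float64(-131.1)]
crown side (243.82013123852445, 251.9183097563011) 62.40625 expected [243.95255646 250.91356773] on z.04 [ 0.475  -0.2542  0.04  ]
crown top height [ 0.4755 -0.2501  0.0364]
[[-0.895, 0.446, -0.001], [0.446, 0.895, -0.002], [-0.0, -0.002, -1.0]]
```

Emit:
{"api": "drive_tool", "payload": {
  "deltas": [
    {"slide": [-0.2,-0.21,0]},
    {"slide": [-0.4,-0.42,0]},
    {"slide": [-0.6,-0.63,0]},
    {"slide": [-0.8,-0.84,0]},
    {"slide": [-0.9,-0.94,0]},
    {"slide": [-0.9,-0.94,0]}
  ],
  "jaw": 0.3
}}

```text
validation failed for argument at $.de...
```

Emit:
{"api": "drive_tool", "payload": {
  "deltas": [
    {"slide": [-0.2,-0.21,0]},
    {"slide": [-0.4,-0.42,0]},
    {"slide": [-0.6,-0.63,0]},
    {"slide": [-0.8,-0.84,0]},
    {"slide": [-0.9,-0.94,0]},
    {"slide": [-0.9,-0.94,0]}
  ]
}}

```text
validation failed for argument at $.de...
```

Emit:
{"api": "drive_tool", "payload": {
  "deltas": [
    {"slide": [-0.2,-0.21,0]},
    {"slide": [-0.4,-0.42,0]},
    {"slide": [-0.6,-0.63,0]},
    {"slide": [-0.8,-0.84,0]},
    {"slide": [-0.9,-0.94,0]},
    {"slide": [-0.9,-0.94,0]}
  ]
}}

```text
validation failed for argument at $.de...
```

Rows probably need "turn" as well.

Emit:
{"api": "drive_tool", "payload": {
  "deltas": [
    {"slide": [-0.2,-0.21,0],"turn": [0,0,0]},
    {"slide": [-0.4,-0.42,0],"turn": [0,0,0]},
    {"slide": [-0.6,-0.63,0],"turn": [0,0,0]},
    {"slide": [-0.8,-0.84,0],"turn": [0,0,0]},
    {"slide": [-0.9,-0.94,0],"turn": [0,0,0]},
    {"slide": [-0.9,-0.94,0],"turn": [0,0,0]}
  ],
  "jaw": 0.3
}}

```text
time: 0.6
position: [0.3063, 0.2984, 0.245]
eef_rot: [0.235, 0.972, -0.002, 0.001]
wrist_force: [-0.7, -0.1, -0.2]
finger_gap: 0.0555
finger_force: 0.0
```

Emit:
{"api": "drive_tool", "payload": {
  "deltas": [
    {"slide": [-0.2,-0.21,0],"turn": [0,0,0]},
    {"slide": [-0.4,-0.42,0],"turn": [0,0,0]},
    {"slide": [-0.6,-0.63,0],"turn": [0,0,0]},
    {"slide": [-0.8,-0.84,0],"turn": [0,0,0]},
    {"slide": [-0.9,-0.94,0],"turn": [0,0,0]},
    {"slide": [-0.9,-0.94,0],"turn": [0,0,0]}
  ]
}}

```text
time: 1.1
position: [0.3629, 0.1128, 0.2454]
eef_rot: [0.235, 0.972, -0.001, 0.001]
wrist_force: [0.2, 0.1, 0.1]
finger_gap: 0.0555
finger_force: 0.0
```

Emit:
{"api": "drive_tool", "payload": {
  "deltas": [
    {"slide": [-0.2,-0.21,0],"turn": [0,0,0]},
    {"slide": [-0.4,-0.42,0],"turn": [0,0,0]},
    {"slide": [-0.6,-0.63,0],"turn": [0,0,0]},
    {"slide": [-0.8,-0.84,0],"turn": [0,0,0]},
    {"slide": [-0.9,-0.94,0],"turn": [0,0,0]},
    {"slide": [-0.9,-0.94,0],"turn": [0,0,0]}
  ]
}}

```text
time: 1.6
position: [0.4202, -0.0736, 0.2456]
eef_rot: [0.235, 0.972, -0.002, 0.001]
wrist_force: [0.3, -0.6, 0.0]
finger_gap: 0.0553
finger_force: 0.0
```

Emit:
{"api": "drive_tool", "payload": {
  "deltas": [
    {"slide": [-0.2,-0.21,0.1],"turn": [0,0,0.04]},
    {"slide": [-0.4,-0.42,0.3],"turn": [0,0,0.08]},
    {"slide": [-0.6,-0.63,0.5],"turn": [0,0,0.128]},
    {"slide": [-0.8,-0.84,0.7],"turn": [0,0,0.128]},
    {"slide": [-0.88,-0.92,0.8],"turn": [0,0,0.128]},
    {"slide": [-0.88,-0.92,0.8],"turn": [0,0,0.128]},
    {"slide": [-0.88,-0.92,0.8],"turn": [0,0,0.128]}
  ]
}}

```text
time: 2.18
position: [0.474, -0.2515, 0.1216]
eef_rot: [0.354, 0.935, -0.002, -0.003]
wrist_force: [0.5, -0.1, -0.3]
finger_gap: 0.0557
finger_force: 0.0
```

```bash
cat >> h.py <<'E'
def need(x,y,z,ydir):
    s=env.sense();Rm=Ro.from_quat(s['eef_rot'])
    yw=np.radians(ydir);Y=np.array([np.cos(yw),np.sin(yw),0]);Z=np.array([0,0,-1.]);G=Ro.from_matrix(np.c_[np.cross(Y,Z),Y,Z])
    print('t',round(s['time'],2),'pos',s['position'].round(4),'q',s['joint_pos'].round(2),'F',s['wrist_force'].round(2),'gap',round(float(s['finger_gap']),4),'grip',s['finger_force'])
    print('slide',(Rm.inv().apply(np.array([x,y,z])-s['position'])/.15).round(3),'turn',((Rm.inv()*G).as_rotvec()/2).round(4))
E
python3 -c "
from h import *
need(.4757,-.2501,.027,48.8)"
```

```text
t 2.18 pos [ 0.474  -0.2515  0.1216] q [-0.07  0.46  0.71  1.74 -0.33  1.07  1.6 ] F [ 0.49 -0.1  -0.31] gap 0.0557 grip 0.0
slide [-0.005  0.018  0.631] turn [-0.0025 -0.0022 -0.0021]
```

Emit:
{"api": "drive_tool", "payload": {
  "deltas": [
    {"slide": [-0.005,0.018,0.2],"turn": [-0.002,-0.002,-0.002]},
    {"slide": [-0.005,0.018,0.4],"turn": [-0.002,-0.002,-0.002]},
    {"slide": [-0.005,0.018,0.53],"turn": [-0.002,-0.002,-0.002]},
    {"slide": [-0.005,0.018,0.6],"turn": [-0.002,-0.002,-0.002]},
    {"slide": [-0.005,0.018,0.63],"turn": [-0.002,-0.002,-0.002]},
    {"slide": [-0.005,0.018,0.63],"turn": [-0.002,-0.002,-0.002]},
    {"slide": [-0.005,0.018,0.63],"turn": [-0.002,-0.002,-0.002]}
  ]
}}

```text
time: 2.77
position: [0.4792, -0.2478, 0.032]
eef_rot: [0.349, 0.937, 0.001, 0.004]
wrist_force: [0.7, 1.2, -0.1]
finger_gap: 0.0553
finger_force: 0.0
```

```bash
python3 - <<'E'
from h import *
need(.4757,-.2501,.027,48.8)
a=grab('top','t1.png');b=grab('side','s1.png')
R=lambda c:cv2.resize(c,(390,300),interpolation=cv2.INTER_CUBIC)
m=np.hstack([R(cv2.imread('pics/t1.png')[190:250,295:373]),R(cv2.imread('pics/s1.png')[210:285,195:293])]);cv2.imwrite('pics/c1.png',m)
E
```

```text
t 2.77 pos [ 0.4792 -0.2478  0.032 ] q [-0.02  0.57  0.64  1.83 -0.44  0.88  1.68] F [ 0.75  1.23 -0.08] gap 0.0553 grip 0.0
slide [ 0.008 -0.027  0.033] turn [0.0025 0.003  0.0026]
```

View pics/c1.png

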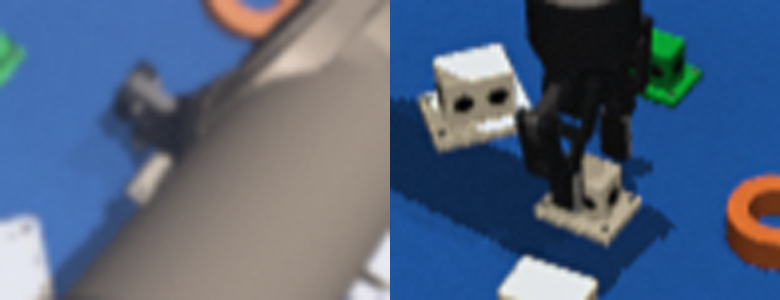

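The picture shows the fingers straddling the white pod's crown, with the green pod and the others clear. I'll trim the pose and settle before closing.

Emit:
{"api": "drive_tool", "payload": {
  "deltas": [
    {"slide": [0,0,0.01],"turn": [0,0,0]},
    {"slide": [0,0,0.01],"turn": [0,0,0]},
    {"slide": [0,0,0.01],"turn": [0,0,0]}
  ]
}}

```text
time: 3.12
position: [0.4783, -0.2481, 0.0298]
eef_rot: [0.35, 0.937, 0.001, 0.003]
wrist_force: [-0.5, -0.2, 0.5]
finger_gap: 0.0554
finger_force: 0.0
```

```bash
python3 -c "
from h import *
need(.4757,-.2501,.027,48.8)"
```

```text
t 3.12 pos [ 0.4783 -0.2481  0.0298] q [-0.02  0.58  0.64  1.83 -0.44  0.88  1.68] F [-0.54 -0.17  0.48] gap 0.0554 grip 0.0
slide [ 0.004 -0.021  0.018] turn [0.0022 0.0024 0.0021]
```

Emit:
{"api": "drive_tool", "payload": {
  "deltas": [
    {"slide": [0.004,-0.021,0.016],"turn": [0.002,0.002,0.002]},
    {"slide": [0.004,-0.021,0.016],"turn": [0.002,0.002,0.002]},
    {"slide": [0.004,-0.021,0.016],"turn": [0.002,0.002,0.002]}
  ]
}}

```text
time: 3.37
position: [0.4751, -0.2502, 0.0267]
eef_rot: [0.352, 0.936, -0.0, -0.0]
wrist_force: [0.4, -0.1, -0.1]
finger_gap: 0.0556
finger_force: 0.0
```

Emit:
{"api": "drive_tool", "payload": {
  "deltas": [
    {"slide": [0,0,0],"turn": [0,0,0]},
    {"slide": [0,0,0],"turn": [0,0,0]},
    {"slide": [0,0,0],"turn": [0,0,0]},
    {"slide": [0,0,0],"turn": [0,0,0]},
    {"slide": [0,0,0],"turn": [0,0,0]},
    {"slide": [0,0,0],"turn": [0,0,0]},
    {"slide": [0,0,0],"turn": [0,0,0]},
    {"slide": [0,0,0],"turn": [0,0,0]}
  ],
  "jaw": -1,
  "squeeze": 30
}}

```text
time: 4.03
position: [0.4756, -0.2501, 0.027]
eef_rot: [0.352, 0.936, -0.0, 0.0]
wrist_force: [0.0, -0.2, 0.6]
finger_gap: 0.0278
finger_force: 30.6
```

```bash
python3 -c "
from h import *
need(.4757,-.2501,.180,48.8)"
```

```text
t 4.03 pos [ 0.4756 -0.2501  0.027 ] q [-0.02  0.58  0.64  1.83 -0.44  0.88  1.68] F [ 0.03 -0.17  0.6 ] gap 0.0278 grip 30.625357031822205
slide [-1.00e-03  0.00e+00 -1.02e+00] turn [0.     0.0002 0.0002]
```

Emit:
{"api": "drive_tool", "payload": {
  "deltas": [
    {"slide": [0,0,-0.1],"turn": [0,0,0]},
    {"slide": [0,0,-0.3],"turn": [0,0,0]},
    {"slide": [0,0,-0.5],"turn": [0,0,0]},
    {"slide": [0,0,-0.7],"turn": [0,0,0]},
    {"slide": [0,0,-0.9],"turn": [0,0,0]},
    {"slide": [0,0,-0.95],"turn": [0,0,0]},
    {"slide": [0,0,-0.95],"turn": [0,0,0]}
  ]
}}

```text
time: 4.62
position: [0.477, -0.2511, 0.172]
eef_rot: [0.352, 0.936, 0.0, 0.003]
wrist_force: [0.0, 0.5, -1.2]
finger_gap: 0.0275
finger_force: 30.5
```

Emit:
{"api": "drive_tool", "payload": {
  "deltas": [
    {"slide": [0.09,0.13,0],"turn": [0,0,0]},
    {"slide": [0.2,0.27,0],"turn": [0,0,0]},
    {"slide": [0.33,0.44,0],"turn": [0,0,0]},
    {"slide": [0.45,0.61,0],"turn": [0,0,0]},
    {"slide": [0.576,0.782,0],"turn": [0,0,0]}
  ]
}}

```text
time: 5.03
position: [0.4861, -0.1031, 0.1673]
eef_rot: [0.352, 0.936, -0.0, -0.002]
wrist_force: [-0.1, 0.5, 0.2]
finger_gap: 0.0274
finger_force: 30.4
```

Emit:
{"api": "drive_tool", "payload": {
  "deltas": [
    {"slide": [0.12,0.17,0],"turn": [0,0,0]},
    {"slide": [0.24,0.33,0],"turn": [0,0,0]},
    {"slide": [0.36,0.49,0],"turn": [0,0,0]},
    {"slide": [0.47,0.64,0],"turn": [0,0,0]},
    {"slide": [0.576,0.782,0],"turn": [0,0,0]}
  ]
}}

```text
time: 5.45
position: [0.4982, 0.0425, 0.1672]
eef_rot: [0.351, 0.936, -0.001, -0.002]
wrist_force: [1.2, 0.3, -0.2]
finger_gap: 0.0275
finger_force: 30.4
```

Emit:
{"api": "drive_tool", "payload": {
  "deltas": [
    {"slide": [0.1,0.13,0],"turn": [0,0,-0.05]},
    {"slide": [0.2,0.26,0],"turn": [0,0,-0.11]},
    {"slide": [0.3,0.39,0],"turn": [0,0,-0.17]},
    {"slide": [0.4,0.52,0],"turn": [0,0,-0.23]},
    {"slide": [0.48,0.63,0],"turn": [0,0,-0.29]},
    {"slide": [0.53,0.71,0],"turn": [0,0,-0.35]},
    {"slide": [0.56,0.76,0],"turn": [0,0,-0.41]},
    {"slide": [0.576,0.782,0],"turn": [0,0,-0.47]},
    {"slide": [0.576,0.782,0],"turn": [0,0,-0.51]},
    {"slide": [0.576,0.782,0],"turn": [0,0,-0.527]},
    {"slide": [0.576,0.782,0],"turn": [0,0,-0.527]},
    {"slide": [0.576,0.782,0],"turn": [0,0,-0.527]}
  ]
}}

```text
time: 6.45
position: [0.5109, 0.1852, 0.1675]
eef_rot: [-0.166, 0.986, -0.0, -0.002]
wrist_force: [0.9, 0.6, -0.3]
finger_gap: 0.0273
finger_force: 30.5
```

```bash
python3 - <<'E'
from h import *
need(.5125,.185,.125,109.24)
a=grab('top','t2.png');b=grab('side','s2.png')
R=lambda c:cv2.resize(c,(390,390),interpolation=cv2.INTER_CUBIC)
m=np.hstack([R(cv2.imread('pics/t2.png')[172:252,150:230]),R(cv2.imread('pics/s2.png')[115:195,195:275])]);cv2.imwrite('pics/c2.png',m)
E
```

```text
t 6.45 pos [0.5109 0.1852 0.1675] q [-0.67  0.37  0.38  1.66 -0.15  1.15  1.66] F [ 0.87  0.62 -0.26] gap 0.0273 grip 30.456295609474182
slide [-0.011 -0.005  0.283] turn [ 0.     -0.0019 -0.0008]
```

View pics/c2.png

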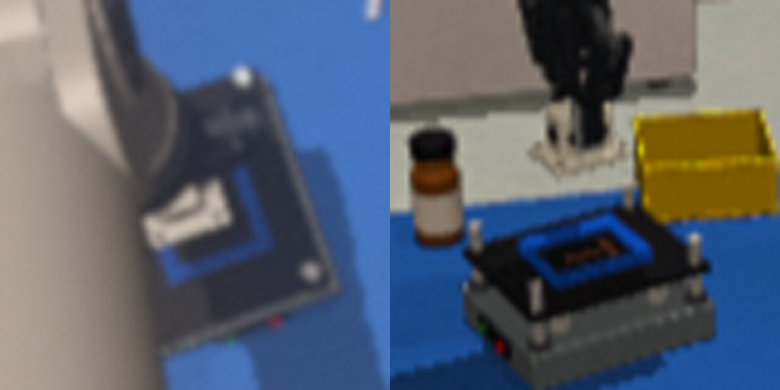

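The pod hangs level above the nest: flange corners at about (224,146), (244,147) and (231,150) in the side view. I'll compare these with the nominal in-hand pose to find the offset.

```bash
python3 - <<'E'
from h import *
s=env.sense();Rm=Ro.from_quat(s['eef_rot']);p=s['position'];print(p)
for sx in(-1,1):
  for sy in(-1,1):
    print(sx,sy,[np.round(proj(n,p+Rm.apply([sx*.03,sy*.023,dz])),1).tolist() for n in('side','top') for dz in(.019,.027)])
b=cv2.imread('pics/s2.png');x0,y0=216,132;c=cv2.resize(b[132:156,216:252],None,fx=18,fy=18,interpolation=cv2.INTER_CUBIC)
a=cv2.imread('pics/t2.png');c2=cv2.resize(a[205:226,176:201],None,fx=20,fy=20,interpolation=cv2.INTER_CUBIC)
def dots(c,n,o,k):
  for sx in(-1,1):
    for sy in(-1,1):
      u,v=proj(n,p+Rm.apply([sx*.03,sy*.023,.019]));q=(int((u-o[0]+.5)*k),int((v-o[1]+.5)*k));cv2.circle(c,q,4,(0,0,255),-1)
dots(c,'side',(216,132),18);dots(c2,'top',(176,205),20)
m=np.zeros((432,648+0,3),np.uint8);cv2.imwrite('pics/c3.png',np.vstack([cv2.resize(c,(520,346))[40:],np.hstack([cv2.resize(c2,(320,269)),np.zeros((269,200,3),np.uint8)])]))
E
```

```text
[0.51141254 0.18525244 0.1682888 ]
-1 -1 [[243.8, 145.2], [243.9, 147.3], [190.3, 197.2], [190.8, 197.7]]
-1 1 [[237.7, 140.3], [237.8, 142.3], [174.7, 202.8], [175.3, 203.3]]
1 -1 [[228.3, 149.3], [228.4, 151.4], [197.2, 217.2], [197.6, 217.6]]
1 1 [[222.4, 144.2], [222.5, 146.3], [181.4, 223.0], [181.9, 223.3]]
```

View pics/c3.png

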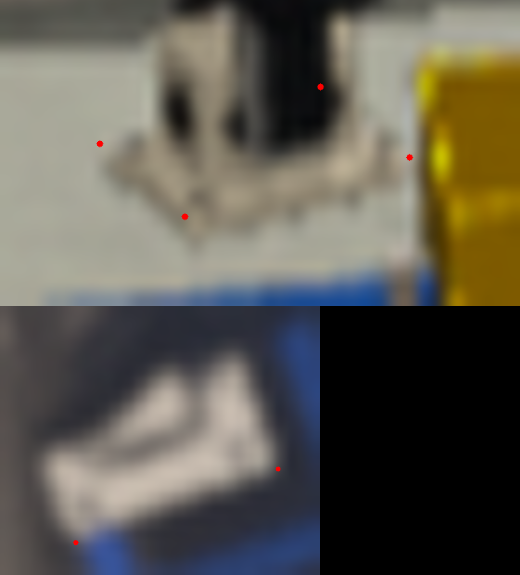

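The seen corners sit about 0.5 px from the predicted ones, so the pod is about 1.5 mm along -x in the hand. I'll shift the target 1 mm to compensate, which is within the ±2 mm pocket clearance.

Emit:
{"api": "drive_tool", "payload": {
  "deltas": [
    {"slide": [-0.004,-0.005,0.13],"turn": [0,-0.002,-0.001]},
    {"slide": [-0.004,-0.005,0.26],"turn": [0,-0.002,-0.001]},
    {"slide": [-0.004,-0.005,0.36],"turn": [0,-0.002,-0.001]},
    {"slide": [-0.004,-0.005,0.42],"turn": [0,-0.002,-0.001]},
    {"slide": [-0.004,-0.005,0.42],"turn": [0,-0.002,-0.001]},
    {"slide": [-0.004,-0.005,0.42],"turn": [0,-0.002,-0.001]},
    {"slide": [-0.004,-0.005,0.42],"turn": [0,-0.002,-0.001]}
  ]
}}

```text
time: 7.13
position: [0.5138, 0.1852, 0.1073]
eef_rot: [-0.168, 0.986, 0.001, 0.003]
wrist_force: [-1.0, -0.1, -0.7]
finger_gap: 0.0276
finger_force: 30.5
```

```bash
python3 -c "
from h import *
need(.5115,.1847,.0895,109.24)"
```

```text
t 7.13 pos [0.5138 0.1852 0.1073] q [-0.66  0.43  0.37  1.73 -0.18  1.01  1.69] F [-0.98 -0.13 -0.65] gap 0.0276 grip 30.455276370048523
slide [0.016 0.002 0.119] turn [0.     0.003  0.0006]
```

Emit:
{"api": "drive_tool", "payload": {
  "deltas": [
    {"slide": [0.014,0.002,0.02],"turn": [0,0.003,0.001]},
    {"slide": [0.014,0.002,0.04],"turn": [0,0.003,0.001]},
    {"slide": [0.014,0.002,0.06],"turn": [0,0.003,0.001]},
    {"slide": [0.014,0.002,0.06],"turn": [0,0.003,0.001]},
    {"slide": [0.014,0.002,0.06],"turn": [0,0.003,0.001]}
  ]
}}

```text
time: 7.55
position: [0.5107, 0.1846, 0.0972]
eef_rot: [-0.167, 0.986, -0.0, -0.001]
wrist_force: [-0.2, 0.0, -1.0]
finger_gap: 0.0277
finger_force: 30.5
```

```bash
python3 -c "
from h import *
need(.5115,.1847,.0895,109.24)"
```

```text
t 7.55 pos [0.5107 0.1846 0.0972] q [-0.65  0.44  0.37  1.74 -0.18  0.99  1.69] F [-0.16  0.04 -1.03] gap 0.0277 grip 30.45449137687683
slide [-0.005 -0.001  0.051] turn [ 0.     -0.0012 -0.0003]
```

Emit:
{"api": "drive_tool", "payload": {
  "deltas": [
    {"slide": [-0.004,0,0.01],"turn": [0,0,0]},
    {"slide": [-0.004,0,0.02],"turn": [0,0,0]},
    {"slide": [-0.004,0,0.03],"turn": [0,0,0]},
    {"slide": [-0.004,0,0.04],"turn": [0,0,0]},
    {"slide": [-0.004,0,0.04],"turn": [0,0,0]},
    {"slide": [-0.004,0,0.04],"turn": [0,0,0]}
  ]
}}

```text
time: 8.05
position: [0.5113, 0.1848, 0.0912]
eef_rot: [-0.167, 0.986, -0.0, -0.001]
wrist_force: [1.0, -0.2, 0.1]
finger_gap: 0.0279
finger_force: 30.5
```

```bash
python3 -c "
from h import *
need(.5115,.1847,.0895,109.24)"
```

```text
t 8.05 pos [0.5113 0.1848 0.0912] q [-0.65  0.45  0.36  1.75 -0.19  0.98  1.69] F [ 1.02 -0.24  0.06] gap 0.0279 grip 30.454405546188354
slide [-0.001 -0.001  0.011] turn [ 0.     -0.0012 -0.0002]
```

Emit:
{"api": "drive_tool", "payload": {
  "deltas": [
    {"slide": [0,0,0.006],"turn": [0,0,0]},
    {"slide": [0,0,0.012],"turn": [0,0,0]},
    {"slide": [0,0,0.012],"turn": [0,0,0]},
    {"slide": [0,0,0.012],"turn": [0,0,0]}
  ]
}}

```text
time: 8.38
position: [0.5114, 0.1848, 0.0895]
eef_rot: [-0.167, 0.986, -0.0, -0.001]
wrist_force: [-0.6, -0.5, -1.2]
finger_gap: 0.0273
finger_force: 30.5
```

Emit:
{"api": "drive_tool", "payload": {
  "deltas": [
    {"slide": [0,0,0],"turn": [0,0,0]},
    {"slide": [0,0,0],"turn": [0,0,0]},
    {"slide": [0,0,0],"turn": [0,0,0]},
    {"slide": [0,0,0],"turn": [0,0,0]},
    {"slide": [0,0,0],"turn": [0,0,0]}
  ],
  "jaw": 0.1
}}

```text
time: 8.8
position: [0.5115, 0.1848, 0.0897]
eef_rot: [-0.167, 0.986, -0.0, -0.001]
wrist_force: [-0.3, -0.6, 1.2]
finger_gap: 0.0473
finger_force: 0.0
```

Emit:
{"api": "drive_tool", "payload": {
  "deltas": [
    {"slide": [0,0,-0.05],"turn": [0,0,0]},
    {"slide": [0,0,-0.15],"turn": [0,0,0]},
    {"slide": [0,0,-0.25],"turn": [0,0,0]},
    {"slide": [0,0,-0.35],"turn": [0,0,0]},
    {"slide": [0,0,-0.45],"turn": [0,0,0]},
    {"slide": [0,0,-0.45],"turn": [0,0,0]},
    {"slide": [0,0,-0.45],"turn": [0,0,0]}
  ]
}}

```text
time: 9.38
position: [0.5123, 0.1851, 0.1581]
eef_rot: [-0.167, 0.986, 0.0, 0.0]
wrist_force: [0.4, 0.4, -0.7]
finger_gap: 0.047
finger_force: 0.0
```

```bash
python3 - <<'E'
from h import *
need(.5125,.185,.125,109.24)
a=grab('top','t4.png');b=grab('side','s4.png')
R=lambda c:cv2.resize(c,(390,390),interpolation=cv2.INTER_CUBIC)
m=np.hstack([R(cv2.imread('pics/t4.png')[182:242,155:215]),R(cv2.imread('pics/s4.png')[135:195,203:263])]);cv2.imwrite('pics/c4.png',m)
E
```

```text
t 9.38 pos [0.5123 0.1851 0.1581] q [-0.67  0.38  0.38  1.67 -0.15  1.12  1.66] F [ 0.45  0.35 -0.73] gap 0.047 grip 0.0
slide [-0.001 -0.001  0.221] turn [ 0.0001  0.0003 -0.0003]
```

View pics/c4.png

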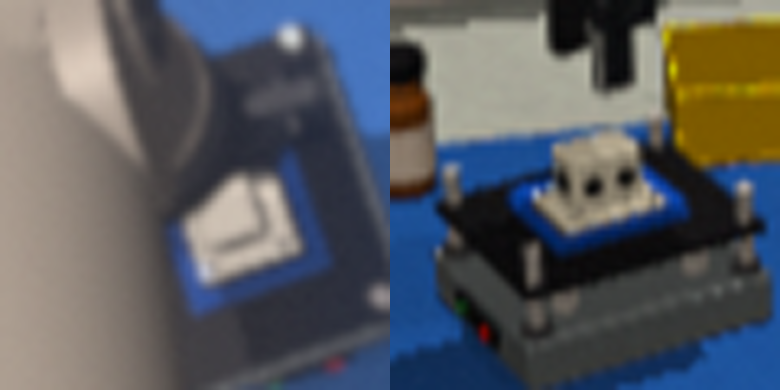

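The pod stands in the pocket with its crown top near (595,145) in the crop, and it looks level. I'll check numerically that it is fully home by drawing the expected seated outline.

```bash
python3 - <<'E'
from h import *
c=np.array([.5125,.185,0]);f=np.radians(19.24);ex=np.array([np.cos(f),np.sin(f),0]);ey=np.array([-np.sin(f),np.cos(f),0])
b=cv2.imread('pics/s4.png');o=(215,145);k=16;m=cv2.resize(b[145:180,215:262],None,fx=k,fy=k,interpolation=cv2.INTER_CUBIC)
def box(hx,hy,z,col):
  P=[proj('side',c+ex*hx*i+ey*hy*j+[0,0,z]) for i,j in((-1,-1),(1,-1),(1,1),(-1,1))]
  cv2.polylines(m,[np.int32([((p[0]-o[0]+.5)*k,(p[1]-o[1]+.5)*k) for p in P])],True,col,1)
box(.021,.014,.102,(0,0,255));box(.03,.023,.070,(0,255,0));box(.0355,.0285,.072,(0,255,255))
cv2.imwrite('pics/c5.png',m)
E
```

```text
(no output)
```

View pics/c5.png

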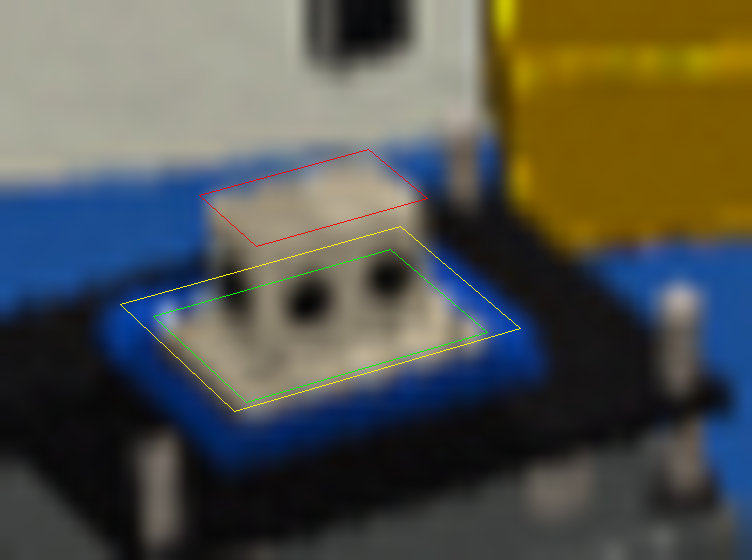

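The seated outline matches to within a pixel (level, flange below the rim), so the pod is home. Next I'll shut the jaws and come down to the crown.

Emit:
{"api": "drive_tool", "payload": {
  "deltas": [
    {"slide": [0,0,0],"turn": [0,0,0]},
    {"slide": [0,0,0],"turn": [0,0,0]},
    {"slide": [0,0,0],"turn": [0,0,0]},
    {"slide": [0,0,0],"turn": [0,0,0]},
    {"slide": [0,0,0.06],"turn": [0,0,0]},
    {"slide": [0,0,0.12],"turn": [0,0,0]},
    {"slide": [0,0,0.18],"turn": [0,0,0]},
    {"slide": [0,0,0.23],"turn": [0,0,0]},
    {"slide": [0,0,0.23],"turn": [0,0,0]},
    {"slide": [0,0,0.23],"turn": [0,0,0]}
  ],
  "jaw": -1,
  "squeeze": 30
}}

```text
time: 10.32
position: [0.5108, 0.1846, 0.1216]
eef_rot: [-0.167, 0.986, -0.0, -0.002]
wrist_force: [0.1, 0.1, -1.1]
finger_gap: -0.0003
finger_force: 0.0
```

```bash
python3 -c "
from h import *
need(.512,.1848,.116,109.24)"
```

```text
t 10.32 pos [0.5108 0.1846 0.1216] q [-0.66  0.41  0.37  1.72 -0.17  1.05  1.68] F [ 0.12  0.14 -1.09] gap -0.0003 grip 0.0
slide [-0.008 -0.001  0.037] turn [-0.0001 -0.002  -0.0003]
```

Emit:
{"api": "drive_tool", "payload": {
  "deltas": [
    {"slide": [-0.008,0,0.015],"turn": [0,-0.002,0]},
    {"slide": [-0.008,0,0.03],"turn": [0,-0.002,0]},
    {"slide": [-0.008,0,0.045],"turn": [0,-0.002,0]},
    {"slide": [-0.008,0,0.06],"turn": [0,-0.002,0]},
    {"slide": [-0.008,0,0.07],"turn": [0,-0.002,0]},
    {"slide": [-0.008,0,0.07],"turn": [0,-0.002,0]},
    {"slide": [-0.008,0,0.07],"turn": [0,-0.002,0]},
    {"slide": [-0.008,0,0.07],"turn": [0,-0.002,0]}
  ]
}}

```text
time: 10.98
position: [0.513, 0.1853, 0.1126]
eef_rot: [-0.167, 0.986, 0.0, 0.002]
wrist_force: [-0.8, 0.8, 4.6]
finger_gap: -0.0001
finger_force: 2.4
```

Emit:
{"api": "drive_tool", "payload": {
  "deltas": [
    {"slide": [0,0,0],"turn": [0,0,0]},
    {"slide": [0,0,0],"turn": [0,0,0]},
    {"slide": [0,0,0],"turn": [0,0,0]}
  ]
}}

```text
time: 11.23
position: [0.513, 0.1854, 0.1124]
eef_rot: [-0.167, 0.986, 0.0, 0.002]
wrist_force: [0.4, 0.2, 5.3]
finger_gap: -0.0001
finger_force: 2.5
```

Emit:
{"api": "drive_tool", "payload": {
  "deltas": [
    {"slide": [0.003,0,0.01],"turn": [0,0,0]},
    {"slide": [0.003,0,0.02],"turn": [0,0,0]},
    {"slide": [0.003,0,0.03],"turn": [0,0,0]},
    {"slide": [0.003,0,0.04],"turn": [0,0,0]},
    {"slide": [0.003,0,0.045],"turn": [0,0,0]},
    {"slide": [0.003,0,0.045],"turn": [0,0,0]},
    {"slide": [0.003,0,0.045],"turn": [0,0,0]},
    {"slide": [0.003,0,0.045],"turn": [0,0,0]}
  ]
}}

```text
time: 11.9
position: [0.513, 0.1854, 0.1062]
eef_rot: [-0.167, 0.986, 0.0, 0.002]
wrist_force: [-1.4, 0.4, 7.7]
finger_gap: 0.0004
finger_force: 4.0
```

```bash
python3 - <<'E'
from h import *
grab('side','s6.png');F=[]
for i in range(8): cams.get_image('side');F.append(np.r_[env.sense()['wrist_force'][2],env.sense()['position']])
print(np.mean(F,0).round(4))
P=[(212.0,160.4),(243.5,152),(257.1,163),(224.3,172.3)]
# plate front edge rows, before/after, by 1-D shift of the nest plate's rim region
a=cv2.imread('pics/s4.png',0).astype(np.float32);b=cv2.imread('pics/s6.png',0).astype(np.float32)
w=(slice(160,178),slice(226,248));sh,r=cv2.phaseCorrelate(a[w],b[w],cv2.createHanningWindow((22,18),cv2.CV_32F));print('shift px',sh,r)
for d in(0,.005,.010,.015): print(d,proj('side',[.49,.16,.07-d]))
R=lambda n:cv2.resize(cv2.imread('pics/'+n)[135:195,203:263],(390,390),interpolation=cv2.INTER_CUBIC)
cv2.imwrite('pics/c6.png',np.hstack([R('s4.png'),R('s6.png')]))
E
```

```text
[8.2973 0.513  0.1854 0.1063]
shift px (0.28202562566625566, 1.6494402186857977) 1.0819687070669952
0 [229.14397067 168.81844413]
0.005 [229.22078345 170.05937012]
0.01 [229.29731607 171.2957701 ]
0.015 [229.37357006 172.52766876]
```

View pics/c6.png

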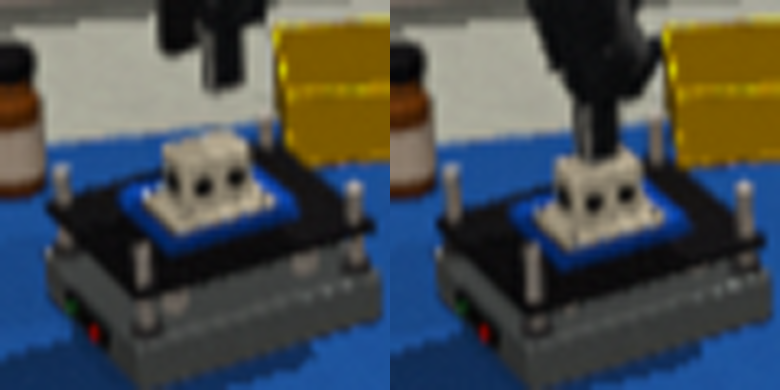

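The nest is half-way down. The plate moved about 16 crop px (2.5 px, or 10 mm), the force is 8.3 N, and the TCP is at 0.1063 m, which also means about 10 mm. I'll hand in while holding this.

```bash
python3 -c "
from h import *
print(env.close_job())"
```

```text
the job is handed in; nothing more can be done
None
```

The white pod is seated crown up in the nest and let go, then pushed down on its top with 8.3 N to about 10 mm of travel; the job was handed in while still holding it there, with no verdict returned.

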